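# Spread the heaped dice and close the dice box

## Task

The dice are heaped in the open dice box. Spread all five out over the box floor in one even layer: every die flat on the floor, at least a finger's breadth clear of its neighbours, and no quarter of the floor left empty. Then set the lid on squarely until it is fully home, lowering it rather than letting it drop, with the dice still spread; leave the other things on the console where they are.

Things in the scene. Friction and masses are not known exactly. Their poses are not given: they have to be found in the camera images.
- dicebox: Dark wood dice box, open on top, fixed to the console, 166 (x) x 236 (y) x 48 (z) mm outside. Walls and floor 8 mm thick: inside 150 x 220, 40 deep. Origin: centre of its underside, z up; x along its short side, y its long side; floor at z 8, rim at z 48. It stands left or right of the robot's centre line, the lid on the other side.
- lid: Loose dark wood lid of the box, 0.25-0.4 kg, right way up. Origin: underside centre, z up. Panel 142 (x) x 212 (y), z 0-6 mm, fits the box mouth with 4 mm to spare each side; plate 166 x 236, z 6-14, rests on the rim; bar handle on top at the centre, 18 (x) x 70 (y), z 14-48. Home: origin 42 mm above the box origin, either way round.
- die1: Chunky pale wooden die, a 30 mm cube with rounded edges and black pips, about 18 g, all five alike. Origin: centre of the cube; axes along its edges. Starts on the box floor as the middle of a close row of three.
- die2: Chunky pale wooden die, a 30 mm cube with rounded edges and black pips, about 18 g, all five alike. Origin: centre of the cube; axes along its edges. Starts on the box floor at one end of the row.
- die3: Chunky pale wooden die, a 30 mm cube with rounded edges and black pips, about 18 g, all five alike. Origin: centre of the cube; axes along its edges. Starts on the box floor at the other end of the row.
- die4: Chunky pale wooden die, a 30 mm cube with rounded edges and black pips, about 18 g, all five alike. Origin: centre of the cube; axes along its edges. Starts on top of the row, bridging two dice.
- die5: Chunky pale wooden die, a 30 mm cube with rounded edges and black pips, about 18 g, all five alike. Origin: centre of the cube; axes along its edges. Starts on top of the row, bridging two dice, beside the other upper die.
- remote: Bystander to be left alone: silver remote control, flat bar 45 x 170 x 18 (mm). Origin: centre of its underside.
- paperweight: Bystander to be left alone: blue glass dome, 68 across, 50 high (mm). Origin: centre of its underside.
- clip: Bystander to be left alone: grey plastic spring clip 62 x 22 x 19 (mm). Origin: centre of its underside.
- coaster: Bystander to be left alone: white round ceramic coaster, 92 across, 8 thick (mm). Origin: centre of its underside.
- candle_jar: Bystander to be left alone: glass jar candle with wooden cap, 72 across, 80 high (mm). Origin: centre of its underside.
- bowl: Bystander to be left alone: empty white ceramic bowl, 100 across, 45 high (mm). Origin: centre of its underside.
Mind the look-alikes: they are no part of the job. What is shaped like the die4 but green or red is not meant.

How it is judged:
By the outcome, as a careful person would: the job done as asked, in the order asked, and still so for the second after the job is handed in, with the robot touching nothing.
It also fails if it takes over 72 s, if anything falls off the work surface, if the arm or the gripper's body presses on something with over 40 N, if the wrist force passes 120 N, or if a joint passes its speed limit or range.

## Robot

A 6-joint arm with a two-finger parallel gripper is mounted at the origin on the work surface. World frame = base frame: x ahead of the robot, y to its left, z up, the work surface at z = 0. Lengths are in m, angles in degrees, forces in N, time in s.
With the tool pointing down it reaches from about 0.3 to 0.75 m from the base axis. Payload 8.5 kg.
Tool frame: the origin (TCP) lies on the centre line of the jaws, within the pads' length; the fingertips stand 17 mm ahead of it and the grasp point (between the pads) lies 2 mm behind it (env.tcp_to_tips is the distance from the TCP to the fingertips, in m); z points along the fingers, y is the line along which they close (so a half turn about z gives the same grasp; the last joint's range is limited). The gripper opens to 85 mm and grips with 20 to 120 N. Pads are 22 mm wide; open, the fingers measure 114 mm over their backs; the gripper's body (76 mm by 85 mm) begins 54 mm behind the grasp point. The pads swing forward as they close: fully open they stand 13 mm farther back than shut.
Start: joints at [55.903, 21.807, 74.336, -0, 83.858, -12.336], TCP at [0.204, 0.511, 0.227] pointing down, gripper open.
Joint ranges: [-178.18, 178.18], [-50.72, 133.34], [12.68, 142.11], [-81.47, 261.47], [9.98, 163.14], [-165.26, 165.26]. Speed limits (degrees/s): [136.94, 136.94, 180, 180, 180, 180].

## Interface

Orientations are given as a 3x3 rotation matrix whose columns are the frame's x, y, z axes.
In Python, from rig import env gives the robot as it stands. The module is installed in compiled form; this text tells all that it offers.
- The arm moves only by the shell command python3 -m pendant 'ROWS' [FORCE]. ROWS is JSON, a list of rows, each a list of 7 numbers: the opening, from 0 (shut) to 1 (fully open), then the shift along the tool's x, y, z in m, then the turn, a rotation vector about the tool's x, y, z in rad. A call has 1 to 5 rows; each row is the pose to reach, as a shift and turn from the pose commanded when the call began, along the tool's axes at that moment; what a row does not reach only later rows make up. A row lasts 1/8 s, in which the tool goes at most 62.5 mm and 10.7 degrees, less where a joint would pass 70% of its speed; a pose out of reach is approached as far as the arm can. A call with a gripper value outside its range is refused whole. The fingers move at their own pace and stop on an object; FORCE is the grip in N (left out, the last holds). Time passes only in rows, so rows that repeat a pose let the fingers close. It gives the time, the measured TCP pose, the force, the opening and the grip force at its end, in the units of the state.
- env.observe(): the state, without advancing time (a new reading comes with each control period).
- env.get_image(name): name is "scene" or "top" or "wrist"; returns a dict with "image" (384x512x3 uint8, blue, green, red), "fx", "fy", "cx", "cy" (pixels), "pose" (4x4, takes a point from camera to world coordinates). Camera axes: x right, y up, looking along -z (the intrinsics and any distortion apply to the point x, -y, -z); pixel columns grow to the right and rows downward; lengths in m; the calibration is good to about 2 mm. A picture is of the moment at which its call begins. There is no depth.
- env.close_job(): hands the job in; it is judged then, once.
Trained networks look in the newest picture that a camera, given by its name, has taken for a name from the list of things; names that differ only in an ending like _2 or _b are one class to them, and where a whole thing is asked for, a point or a joint stands for the part that bears it (a point fixed in the world has none). Each returns a list of dicts, best first, with "conf" (0 to 1); they miss things now and then, are a little off and sometimes report something else, mostly with a low value. They report only what shows in the picture. A call takes as long as a camera call. They do not tell look-alikes from the thing itself.
- env.find_in(camera, thing): "bbox" ([centre column, centre row, width, height] in pixels, round what is visible of it).
- env.trace(camera, thing): "mask" (384x512 bool, what is visible of it) and "bbox" ([centre column, centre row, width, height] in pixels, round what is visible of it).
- env.tip_of(camera, thing): "centre" ([column, row] in pixels: a listed point, or the origin of a listed thing).
The state is a dict: "time_s": time; "q": joint angles; "qvel": joint speeds; "joint_efforts": joint torques, N m; "position": TCP position; "tool_rot": TCP orientation; "ft_force": force on the tool from outside, world axes, zero at the start; "wrist_torque": the same for the moment, N m; "grip_width": finger opening in m; "gripper_force": force on a finger pad.
Only numpy, scipy, OpenCV 4.12 (cv2) and the standard library are available. Lean on these libraries where they do the work, as an engineer would, in place of code of your own. Each camera call takes 0.05 s, during which the arm holds its last target. There are 200 camera calls.

## Working session

There is one attempt and no reset: what is moved stays moved. The work goes in short steps, Python scripts to look and compute and a shell command to move; the robot and the scene stay as the last step left them, time stands still between calls to the robot, and variables do not carry over. Pictures are saved under pics/ and viewed, at most 10 in all, crops included, and the job is handed in when it is done.

```bash
mkdir -p pics; cat > h.py <<'E'
import numpy as np, cv2
from rig import env
def ray(im,u,v):
    d=np.array([(u-im['cx'])/im['fx'],-(v-im['cy'])/im['fy'],-1.]); P=np.array(im['pose'])
    return P[:3,3],P[:3,:3]@d
def onz(im,u,v,z):
    o,d=ray(im,u,v); return o+d*(z-o[2])/d[2]
def proj(im,p):
    P=np.array(im['pose']); c=P[:3,:3].T@(np.asarray(p)-P[:3,3])
    return np.array([im['cx']+im['fx']*c[0]/-c[2], im['cy']-im['fy']*c[1]/-c[2]])
def totool(p):
    s=env.observe(); return np.array(s['tool_rot']).T@(np.asarray(p)-np.array(s['position']))
E
python3 - <<'E'
from h import *
s=env.observe();print(s['position'],np.round(s['tool_rot'],3),s['time_s'],env.tcp_to_tips)
for c in('top','scene'):
    im=env.get_image(c);cv2.imwrite(f'pics/{c}0.png',im['image']); print(c,im.keys(),im['fx'],np.round(im['pose'],3).tolist())
    if c=='top': t=im
im=t
env.get_image('top')
for n,z in(('dicebox',.048),('lid',.014),('die1',.03)):
    for r in env.trace('top',n)[:8]:
        m=r['mask'].astype(np.uint8);cs=max(cv2.findContours(m,0,2)[0],key=cv2.contourArea)
        pts=np.array([onz(im,*p[0],z)[:2] for p in cs],np.float32)
        print(n,round(r['conf'],2),np.round(r['bbox']),cv2.minAreaRect(pts))
E
```

```text
[0.20371929 0.51053727 0.22652692] [[-0.929  0.371 -0.001]
 [ 0.371  0.929 -0.001]
 [ 0.    -0.001 -1.   ]] 0.0 0.017
top dict_keys(['image', 'fx', 'fy', 'cx', 'cy', 'pose']) 383.0174735887709 [[-0.012, 0.983, -0.184, 0.396], [-1.0, -0.012, -0.001, 0.018], [-0.003, 0.184, 0.983, 1.085], [0.0, 0.0, 0.0, 1.0]]
scene dict_keys(['image', 'fx', 'fy', 'cx', 'cy', 'pose']) 408.4136522270852 [[0.467, -0.645, 0.605, 1.289], [0.884, 0.329, -0.332, -0.352], [0.015, 0.69, 0.724, 0.845], [0.0, 0.0, 0.0, 1.0]]
dicebox 0.97 [341. 194.  88.  68.] ((0.5838490724563599, -0.18963775038719177), (0.17046119272708893, 0.2396525740623474), 6.400224208831787)
dicebox 0.52 [283. 135.  61.  20.] ((0.7486696243286133, -0.03339984267950058), (0.16469554603099823, 0.04664958268404007), 86.88317108154297)
lid 0.6 [200. 224.  90.  72.] ((0.5091279745101929, 0.1935509741306305), (0.23474881052970886, 0.1657629758119583), 80.43466186523438)
die1 0.62 [368. 244.  16.  14.] ((0.4344842731952667, -0.2645168900489807), (0.03750472143292427, 0.0357675701379776), 75.26591491699219)
die1 0.61 [337. 203.  14.  12.] ((0.5568715929985046, -0.18493786454200745), (0.036745086312294006, 0.0281854085624218), 52.635650634765625)
die1 0.57 [401. 203.  15.  14.] ((0.5536078810691833, -0.3661617040634155), (0.03636383265256882, 0.037663985043764114), 59.879947662353516)
die1 0.53 [410. 254.  11.  11.] ((0.4180845022201538, -0.38044220209121704), (0.03157711774110794, 0.03490613028407097), 24.773468017578125)
die1 0.46 [342. 246.  12.  11.] ((0.4360998570919037, -0.1902448683977127), (0.03000747039914131, 0.03380082547664642), 6.597245693206787)
die1 0.45 [348. 183.  14.  12.] ((0.6143479347229004, -0.2188318967819214), (0.03231457248330116, 0.03902113437652588), 61.52799606323242)
```

View pics/top0.png

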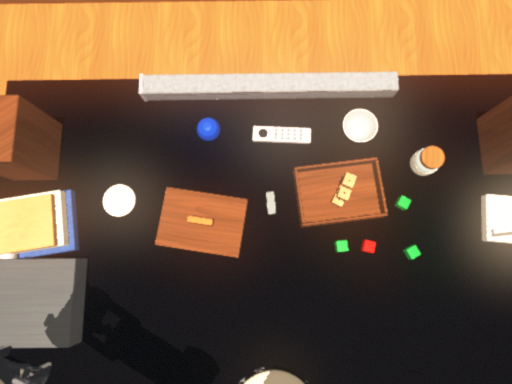

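The view from above shows the box at about (341,194) with pale dice at (338–352,177–203). The lid is at (200,222). The look-alikes are green cubes at (342,246), (404,203) and (413,253), and a red one at (369,246). I choose the pale ones in the box. Next I go above the box for a close look.

```bash
python3 -m pendant '[[1,-0.046,-0.042,-0.002,0,0,0],[1,-0.092,-0.084,-0.004,0,0,0],[1,-0.138,-0.126,-0.006,0,0,0],[1,-0.184,-0.168,-0.01,0,0,0],[1,-0.23,-0.21,-0.01,0,0,0]]'
python3 -m pendant '[[1,-0.046,-0.042,-0.002,0,0,0],[1,-0.092,-0.084,-0.004,0,0,0],[1,-0.138,-0.126,-0.006,0,0,0],[1,-0.184,-0.168,-0.01,0,0,0],[1,-0.23,-0.21,-0.01,0,0,0]]'
python3 -m pendant '[[1,-0.046,-0.042,0,0,0,0],[1,-0.09,-0.085,0,0,0,0],[1,-0.112,-0.106,0,0,0,0],[1,-0.112,-0.106,0,0,0,0]]'
python3 - <<'E'
from h import *
im=env.get_image('wrist');cv2.imwrite('pics/w1.png',im['image'])
print(np.round(env.observe()['q'],1),np.round(im['pose'],3).tolist(),im['fx'])
for n,z in(('die1',.038),):
    for r in env.trace('wrist',n)[:8]:
        print(n,round(r['conf'],2),np.round(r['bbox']),[np.round(onz(im,*r['bbox'][:2],z),3) for z in(.038,.068)])
E
```

```text
time_s: 0.92
position: [0.3403, 0.2288, 0.2375]
tool_rot: [[-0.929, 0.37, 0.001], [0.37, 0.929, 0.0], [-0.001, 0.001, -1.0]]
ft_force: [1.6, 1.2, -0.2]
grip_width: 0.0855
gripper_force: 0.0
time_s: 1.55
position: [0.4761, -0.052, 0.2475]
tool_rot: [[-0.929, 0.371, 0.001], [0.371, 0.929, -0.0], [-0.001, 0.0, -1.0]]
ft_force: [1.7, 0.9, -0.9]
grip_width: 0.0857
gripper_force: 0.0
time_s: 2.05
position: [0.5404, -0.1916, 0.2462]
tool_rot: [[-0.928, 0.373, -0.001], [0.373, 0.928, 0.0], [0.001, 0.0, -1.0]]
ft_force: [-0.3, 0.4, -0.4]
grip_width: 0.0854
gripper_force: 0.0
[-31.2  23.4  68.5   0.   88.1 -99.4] [[0.372, -0.888, -0.269, 0.472], [0.928, 0.356, 0.108, -0.165], [0.0, -0.29, 0.957, 0.393], [0.0, 0.0, 0.0, 1.0]] 328.73850660167335
die1 0.82 [223.  69.  40.  40.] [array([ 0.437, -0.19 ,  0.038]), array([ 0.44 , -0.188,  0.068])]
die1 0.77 [266. 196.  31.  30.] [array([ 0.578, -0.199,  0.038]), array([ 0.569, -0.196,  0.068])]
die1 0.75 [159.  95.  34.  31.] [array([ 0.435, -0.261,  0.038]), array([ 0.438, -0.253,  0.068])]
die1 0.64 [269. 171.  27.  22.] [array([ 0.553, -0.185,  0.038]), array([ 0.546, -0.183,  0.068])]
die1 0.62 [127. 224.  28.  30.] [array([ 0.55 , -0.361,  0.038]), array([ 0.543, -0.344,  0.068])]
die1 0.58 [264. 230.  27.  31.] [array([ 0.616, -0.216,  0.038]), array([ 0.604, -0.212,  0.068])]
die1 0.57 [ 58. 124.  46.  43.] [array([ 0.422, -0.375,  0.038]), array([ 0.426, -0.357,  0.068])]
die1 0.38 [248. 229.   3.  28.] [array([ 0.609, -0.232,  0.038]), array([ 0.597, -0.227,  0.068])]
```

View pics/w1.png

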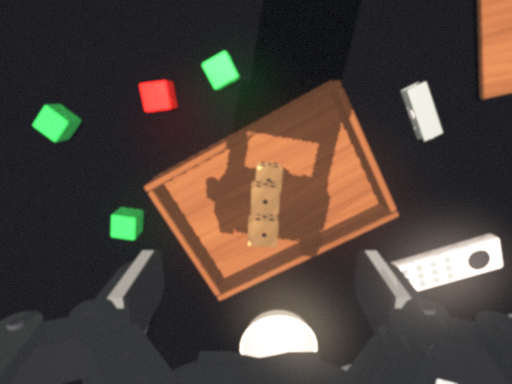

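```bash
python3 - <<'E'
from h import *
im=env.get_image('wrist')
c=im['image'][150:260,200:340];cv2.imwrite('pics/w1c.png',cv2.resize(c,None,fx=5,fy=5,interpolation=cv2.INTER_CUBIC))
P=np.array([onz(im,*p,.048)[:2] for p in((147,187),(335,81),(397,214),(221,299))])
print(P.round(3),P.mean(0),cv2.minAreaRect(P.astype(np.float32)))
t=env.get_image('top')
m=env.trace('top','dicebox')[0]['mask'].astype(np.uint8)
P2=np.array([onz(t,*p,.048)[:2] for p in((294,167),(378,158),(387,214),(301,226))]);print(P2.round(3),P2.mean(0))
im=env.get_image('wrist')
for r in env.trace('wrist','dicebox')[:1]:
    cs=max(cv2.findContours(r['mask'].astype(np.uint8),0,2)[0],key=cv2.contourArea)
    print(cv2.minAreaRect(np.array([onz(im,*p[0],.048)[:2] for p in cs],np.float32)))
E
```

```text
[[ 0.518 -0.312]
 [ 0.489 -0.088]
 [ 0.649 -0.066]
 [ 0.678 -0.294]] [ 0.58335691 -0.19019504] ((0.5831557512283325, -0.1902867555618286), (0.16199178993701935, 0.22953492403030396), 7.050734996795654)
[[ 0.655 -0.068]
 [ 0.677 -0.303]
 [ 0.52  -0.317]
 [ 0.49  -0.082]] [ 0.58546679 -0.19263171]
((0.6053863167762756, -0.23089797794818878), (0.0022869212552905083, 0.03216411918401718), 67.6436996459961)
```

View pics/w1c.png

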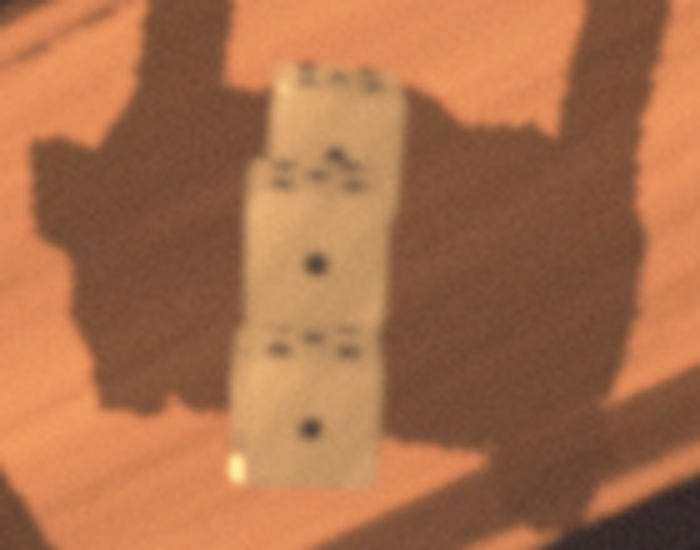

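The crop shows two upper dice at crop (316,258) and (310,425), each showing a single pip. Behind them is one lower row die at (335,155), with its pip visible. All are pale wood, so these are the right ones.

```bash
python3 - <<'E'
from h import *
im=env.get_image('wrist')
A=onz(im,263.3,201.6,.068);B=onz(im,261.3,234,.068);C=onz(im,267.3,180.5,.038)
c=np.array([.584,-.191]);a=np.radians(6.9);R=np.array([[np.cos(a),-np.sin(a)],[np.sin(a),np.cos(a)]])
for p in(A,B,C):print(p.round(4),'box',(R.T@(p[:2]-c)).round(4))
d=(B-A)[:2];print(np.linalg.norm(d),np.degrees(np.arctan2(d[1],d[0])))
d=(A-C)[:2];print(np.linalg.norm(d),np.degrees(np.arctan2(d[1],d[0])))
print(totool(A),totool(B))
for x,y in((-.045,.07),(.045,.07),(-.045,-.07),(.045,-.07)):print(x,y,(c+R@[x,y]).round(4))
E
```

```text
[ 0.5745 -0.198   0.068 ] box [-0.0103 -0.0059]
[ 0.608  -0.2135  0.068 ] box [ 0.0211 -0.0253]
[ 0.5624 -0.1881  0.038 ] box [-0.0211  0.0055]
0.036926578075956215 -24.786902956240034
0.015661568652150053 -39.547301083177885
[-0.03525359  0.00441535  0.17947854] [-0.07212697  0.00243402  0.17949431]
-0.045 0.07 [ 0.5309 -0.1269]
0.045 0.07 [ 0.6203 -0.1161]
-0.045 -0.07 [ 0.5477 -0.2659]
0.045 -0.07 [ 0.6371 -0.2551]
```

```bash
python3 -m pendant '[[0.65,-0.036,0.002,0.05,0,0,0],[0.65,-0.071,0.003,0.1,0,0,0],[0.65,-0.071,0.003,0.15,0,0,0],[0.65,-0.071,0.003,0.19,0,0,0],[0.65,-0.071,0.003,0.19,0,0,0]]' 25
python3 -m pendant '[[0,0,0,0,0,0,0],[0,0,0,0,0,0,0],[0,0,0,0,0,0,0],[0,0,0,0,0,0,0]]'
python3 - <<'E'
from h import *
im=env.get_image('wrist');cv2.imwrite('pics/w2.png',im['image'])
c=np.array([.584,-.191]);a=np.radians(6.9);R=np.array([[np.cos(a),-np.sin(a)],[np.sin(a),np.cos(a)]])
for x,y in((-.04,-.06),(.04,.06),(.04,-.06),(-.04,.06)):
    p=c+R@[x,y];print(x,y,p.round(4),totool([*p,.028]).round(4))
E
```

```text
time_s: 3.08
position: [0.6059, -0.2123, 0.0546]
tool_rot: [[-0.929, 0.37, -0.005], [0.37, 0.929, 0.003], [0.006, 0.001, -1.0]]
ft_force: [1.2, -0.6, 0.5]
grip_width: 0.0557
gripper_force: 0.0
time_s: 3.58
position: [0.6082, -0.2137, 0.0597]
tool_rot: [[-0.929, 0.371, 0.004], [0.371, 0.929, -0.002], [-0.004, -0.001, -1.0]]
ft_force: [-0.0, 0.1, 8.1]
grip_width: 0.0291
gripper_force: 25.0
-0.04 -0.06 [ 0.5515 -0.2554] [ 0.0374 -0.0597  0.0316]
0.04 0.06 [ 0.6165 -0.1266] [0.0247 0.084  0.0316]
0.04 -0.06 [ 0.6309 -0.2458] [-0.0328 -0.0213  0.0319]
-0.04 0.06 [ 0.5371 -0.1362] [0.0949 0.0457 0.0313]
```

View pics/w2.png

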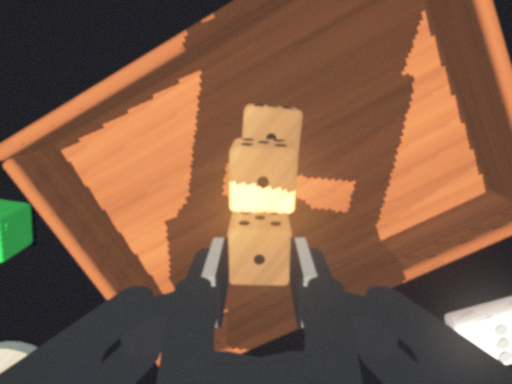

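Die B is held in the jaws at (260,250). Die A, behind it at (264,175), has not moved. I place B in the quarter at box (-40,-60).

```bash
python3 -m pendant '[[0,0,0,-0.05,0,0,0],[0,0.02,-0.03,-0.055,0,0,0],[0,0.037,-0.06,-0.035,0,0,0],[0,0.037,-0.06,0.01,0,0,0],[0,0.037,-0.06,0.025,0,0,0]]'
python3 -m pendant '[[0,0,0,0,0,0,0],[0.48,0,0,0,0,0,0],[0.48,0,0,0,0,0,0],[0.48,0,0,-0.06,0,0,0],[0.65,0,0,-0.1,0,0,0]]'
python3 - <<'E'
from h import *
print(env.observe()['position'],[totool([.5755,-.199,z]).round(4) for z in (.059,)])
im=env.get_image('wrist');cv2.imwrite('pics/w3.png',im['image'])
for r in env.trace('wrist','die1')[:8]:
        print(round(r['conf'],2),np.round(r['bbox']),[np.round(onz(im,*r['bbox'][:2],z),3) for z in(.038,.068)])
E
```

```text
time_s: 4.25
position: [0.5498, -0.2551, 0.0311]
tool_rot: [[-0.929, 0.371, -0.002], [0.371, 0.929, 0.001], [0.002, 0.001, -1.0]]
ft_force: [0.6, 0.1, 0.7]
grip_width: 0.0289
gripper_force: 24.8
time_s: 4.88
position: [0.5511, -0.2555, 0.1353]
tool_rot: [[-0.929, 0.37, 0.003], [0.37, 0.929, -0.002], [-0.003, -0.001, -1.0]]
ft_force: [-0.4, 0.5, 0.0]
grip_width: 0.0553
gripper_force: 0.0
[ 0.55113725 -0.25550209  0.13525552] [array([-0.0015,  0.0616,  0.0762])]
0.9 [332. 209.  41.  47.] [array([ 0.586, -0.207,  0.038]), array([ 0.573, -0.21 ,  0.068])]
0.89 [185.  45.  53.  53.] [array([ 0.435, -0.264,  0.038]), array([ 0.441, -0.26 ,  0.068])]
0.73 [345. 200.  54.  52.] [array([ 0.582, -0.196,  0.038]), array([ 0.57 , -0.2  ,  0.068])]
0.7 [327. 245.  41.  44.] [array([ 0.614, -0.221,  0.038]), array([ 0.598, -0.222,  0.068])]
0.69 [36. 88. 71. 56.] [array([ 0.422, -0.375,  0.038]), array([ 0.429, -0.357,  0.068])]
0.62 [258. 188.  36.  42.] [array([ 0.548, -0.255,  0.038]), array([ 0.54 , -0.252,  0.068])]
0.58 [137. 234.  42.  49.] [array([ 0.548, -0.361,  0.038]), array([ 0.54 , -0.345,  0.068])]
0.57 [342. 165.  49.  35.] [array([ 0.554, -0.19 ,  0.038]), array([ 0.546, -0.195,  0.068])]
```

View pics/w3.png

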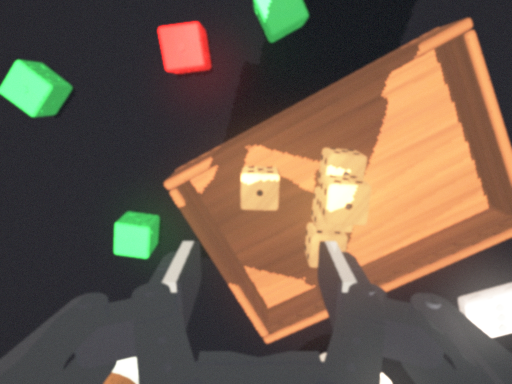

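Die B sits flat at pixel (260,190). Die A is on top at (347,203), over the row dice at (344,165) and (327,245). Now I move A.

```bash
python3 -m pendant '[[0.65,-0.001,0.055,0,0,0,0],[0.65,-0.002,0.061,0.04,0,0,0],[0.65,-0.002,0.061,0.071,0,0,0],[0.65,-0.002,0.061,0.071,0,0,0],[0,-0.002,0.061,0.071,0,0,0]]'
python3 -m pendant '[[0,0,0,0,0,0,0],[0,0,0,0,0,0,0],[0,0,0,0,0,0,0],[0,0,0,-0.05,0,0,0],[0,-0.003,0.03,-0.058,0,0,0]]'
python3 -m pendant '[[0,-0.007,0.053,0.01,0,0,0],[0,-0.007,0.053,0.06,0,0,0],[0,-0.007,0.053,0.087,0,0,0],[0,-0.007,0.053,0.087,0,0,0],[0.48,-0.007,0.053,0.087,0,0,0]]'
python3 -m pendant '[[0.48,0,0,0,0,0,0],[0.48,0,0,-0.06,0,0,0],[0.65,0.04,-0.04,-0.12,0,0,0],[0.65,0.06,-0.08,-0.12,0,0,0],[0.65,0.06,-0.08,-0.12,0,0,0]]'
python3 - <<'E'
from h import *
im=env.get_image('wrist');cv2.imwrite('pics/w4.png',im['image'])
for r in env.trace('wrist','die1')[:8]:
    p=onz(im,*r['bbox'][:2],.036);print(round(r['conf'],2),np.round(r['bbox']),p.round(3),totool(p).round(4))
E
```

```text
time_s: 5.6
position: [0.5756, -0.1998, 0.0624]
tool_rot: [[-0.929, 0.371, 0.002], [0.371, 0.929, -0.001], [-0.002, -0.0, -1.0]]
ft_force: [0.6, -0.0, -0.2]
grip_width: 0.0387
gripper_force: 0.0
time_s: 6.22
position: [0.59, -0.1744, 0.1229]
tool_rot: [[-0.928, 0.373, 0.006], [0.373, 0.928, -0.003], [-0.006, -0.001, -1.0]]
ft_force: [-0.2, 0.1, -1.0]
grip_width: 0.0033
gripper_force: 0.0
time_s: 6.85
position: [0.6159, -0.1265, 0.0337]
tool_rot: [[-0.929, 0.371, 0.002], [0.371, 0.929, -0.001], [-0.002, -0.0, -1.0]]
ft_force: [0.0, -0.0, 0.3]
grip_width: 0.0171
gripper_force: 0.0
time_s: 7.48
position: [0.5283, -0.1802, 0.1549]
tool_rot: [[-0.927, 0.374, 0.003], [0.374, 0.927, -0.003], [-0.004, -0.001, -1.0]]
ft_force: [0.7, -0.3, 0.3]
grip_width: 0.0554
gripper_force: 0.0
0.98 [201.  82.  51.  48.] [ 0.436 -0.191  0.036] [ 0.0823 -0.0468  0.117 ]
0.92 [265. 218.  33.  45.] [ 0.558 -0.187  0.036] [-0.0293  0.0027  0.1172]
0.88 [226. 237.  46.  45.] [ 0.563 -0.226  0.036] [-0.0479 -0.0319  0.1172]
0.84 [255. 283.  33.  38.] [ 0.615 -0.219  0.036] [-0.0941 -0.0064  0.1173]
0.76 [ 13. 150.  26.  46.] [ 0.427 -0.356  0.036] [ 0.0301 -0.2028  0.1171]
0.68 [191. 233.  39.  39.] [ 0.547 -0.253  0.036] [-0.0433 -0.0625  0.1172]
0.68 [122. 114.  51.  39.] [ 0.435 -0.259  0.036] [ 0.0582 -0.1102  0.117 ]
0.59 [261. 257.  34.  39.] [ 0.592 -0.204  0.036] [-0.0672 -0.0011  0.1172]
```

View pics/w4.png

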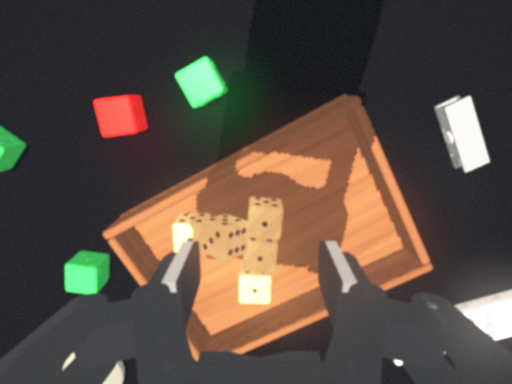

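Die A slipped out of the grip, because I took it too high. It now lies on the floor at (226,237), between B at (191,233) and the row at (265,221), (260,258) and (255,290). All five are now on the floor, so I take them low. The far row end at (255,290) goes first.

```bash
python3 -m pendant '[[0.65,-0.05,-0.003,0,0,0,0],[0.65,-0.097,-0.006,0.03,0,0,0],[0.65,-0.097,-0.006,0.08,0,0,0],[0.65,-0.097,-0.006,0.126,0,0,0],[0.65,-0.097,-0.006,0.126,0,0,0]]' 30
python3 -m pendant '[[0,0,0,0,0,0,0],[0,0,0,0,0,0,0],[0,0,0,0,0,0,0],[0,0,0,0,0,0,0]]'
python3 - <<'E'
from h import *
print(env.observe()['position'],env.observe()['q'], totool([.6309,-.2458,.03]))
E
```

```text
time_s: 8.2
position: [0.6165, -0.2178, 0.0224]
tool_rot: [[-0.929, 0.37, -0.007], [0.37, 0.929, 0.004], [0.008, 0.001, -1.0]]
ft_force: [-0.2, -0.5, 0.6]
grip_width: 0.0557
gripper_force: 0.0
time_s: 8.7
position: [0.6189, -0.22, 0.0287]
tool_rot: [[-0.929, 0.371, 0.004], [0.371, 0.929, -0.002], [-0.005, -0.0, -1.0]]
ft_force: [1.9, 0.9, 7.5]
grip_width: 0.0287
gripper_force: 30.3
[ 0.61888571 -0.2199983   0.02868363] [-2.98855333e+01  4.27126175e+01  7.07921817e+01  3.06169161e-02
  6.62180674e+01 -9.81416130e+01] [-0.02072825 -0.01951089 -0.00121179]
```

```bash
python3 -m pendant '[[0,0,0,-0.015,0,0,0],[0,-0.021,-0.019,-0.015,0,0,0],[0,-0.021,-0.019,-0.004,0,0,0],[0,-0.021,-0.019,-0.003,0,0,0],[0.48,-0.021,-0.019,-0.003,0,0,0]]'
python3 -m pendant '[[0.48,0,0,0,0,0,0],[0.48,0,0,-0.06,0,0,0],[0.65,0.03,0.02,-0.12,0,0,0.17],[0.65,0.06,0.03,-0.12,0,0,0.35],[0.65,0.07,0.03,-0.12,0,0,0.52]]'
python3 -m pendant '[[0.65,0,0,0,0,0,0.18],[0.65,0,0,0,0,0,0.36],[0.65,0,0,0,0,0,0.54],[0.65,0,0,0,0,0,0.72],[0.65,0,0,0,0,0,0.9]]'
python3 -m pendant '[[0.65,0,0,0,0,0,0.1],[0.65,0,0,0,0,0,0.15],[0.65,0,0,0,0,0,0.15]]'
python3 - <<'E'
from h import *
im=env.get_image('wrist');i=im['image'];cv2.imwrite('pics/w5.png',i)
print(env.observe()['q'])
for r in env.trace('wrist','die1')[:9]:
    m=r['mask'].astype(np.uint8);p=onz(im,*r['bbox'][:2],.036);print(round(r['conf'],2),np.round(r['bbox']),p.round(3),totool(p).round(4))
E
```

```text
time_s: 9.32
position: [0.6297, -0.2444, 0.0292]
tool_rot: [[-0.929, 0.37, -0.001], [0.37, 0.929, 0.001], [0.001, 0.0, -1.0]]
ft_force: [-0.2, -0.0, 0.3]
grip_width: 0.0409
gripper_force: 0.0
time_s: 9.95
position: [0.5753, -0.1896, 0.1508]
tool_rot: [[-0.618, 0.786, 0.002], [0.786, 0.618, -0.001], [-0.002, 0.001, -1.0]]
ft_force: [-0.2, 0.1, -1.0]
grip_width: 0.0553
gripper_force: 0.0
time_s: 10.58
position: [0.576, -0.1909, 0.1493]
tool_rot: [[0.232, 0.973, 0.0], [0.973, -0.232, 0.0], [0.0, 0.0, -1.0]]
ft_force: [-0.6, -0.6, 1.1]
grip_width: 0.0552
gripper_force: 0.0
time_s: 10.95
position: [0.5761, -0.191, 0.1493]
tool_rot: [[0.369, 0.929, 0.0], [0.929, -0.369, 0.0], [0.0, 0.0, -1.0]]
ft_force: [-0.4, 0.6, -0.6]
grip_width: 0.0555
gripper_force: 0.0
[-2.95070986e+01  3.10301195e+01  7.19874317e+01  1.27855354e-03
  7.69802783e+01 -7.86713603e+00]
0.96 [242. 187.  38.  47.] [ 0.564 -0.186  0.036] [-1.000e-04 -1.350e-02  1.133e-01]
0.94 [255. 229.  42.  46.] [ 0.56  -0.225  0.036] [-0.0374 -0.0028  0.1133]
0.86 [341. 216.  45.  40.] [ 0.631 -0.241  0.036] [-0.0262  0.0698  0.1133]
0.73 [304. 337.  31.  29.] [ 0.562 -0.346  0.036] [-0.1494  0.0441  0.1133]
0.61 [259. 257.  34.  41.] [ 0.553 -0.251  0.036] [-0.064   0.0007  0.1133]
0.59 [120. 237.  52.  46.] [ 0.449 -0.19   0.036] [-0.0457 -0.1191  0.1133]
0.57 [283. 193.  39.  43.] [ 0.593 -0.204  0.036] [-0.0057  0.0205  0.1133]
```

View pics/w5.png

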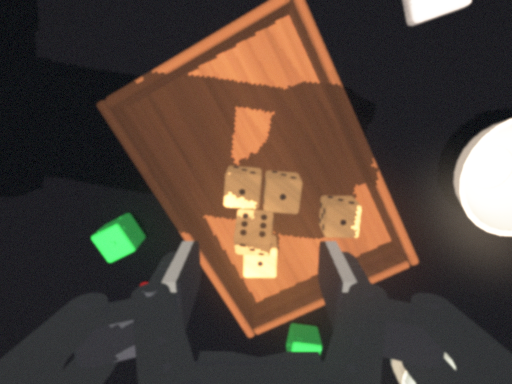

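All five dice lie flat: the row pair at (242,190) and (283,193), A at (255,233), B at (260,262) and the moved one at (341,216). The sides of A are free, so I grasp it crosswise.

```bash
python3 -m pendant '[[0.65,-0.043,-0.003,0,0,0,0],[0.65,-0.043,-0.003,0.06,0,0,0],[0.65,-0.043,-0.003,0.11,0,0,0],[0.65,-0.043,-0.003,0.121,0,0,0],[0,-0.043,-0.003,0.121,0,0,0]]'
python3 -m pendant '[[0,0,0,0,0,0,0],[0,0,0,0,0,0,0],[0,0,0,0,0,0,0],[0,0,0,-0.045,0,0,0],[0,0,0,-0.06,0,0,0]]'
python3 - <<'E'
from h import *
print(env.observe()['position'], totool([.6118,-.1292,.031]))
E
```

```text
time_s: 11.68
position: [0.558, -0.2303, 0.0289]
tool_rot: [[0.369, 0.929, 0.001], [0.929, -0.369, -0.0], [-0.0, 0.001, -1.0]]
ft_force: [-0.6, -0.1, -0.0]
grip_width: 0.0386
gripper_force: 0.0
time_s: 12.3
position: [0.5582, -0.2306, 0.0907]
tool_rot: [[0.37, 0.929, 0.003], [0.929, -0.37, -0.002], [-0.001, 0.004, -1.0]]
ft_force: [0.4, -0.7, 0.5]
grip_width: 0.0293
gripper_force: 35.3
[ 0.55823409 -0.23056745  0.09067216] [0.11404356 0.01204727 0.05961848]
```

```bash
python3 -m pendant '[[0,0.055,0.006,0,0,0,0],[0,0.114,0.012,0,0,0,0],[0,0.114,0.012,0.03,0,0,0],[0,0.114,0.012,0.057,0,0,0],[0,0.114,0.012,0.058,0,0,0]]'
python3 -m pendant '[[0.44,0,0,0,0,0,0],[0.44,0,0,0,0,0,0],[0.44,0,0,-0.06,0,0,0],[0.65,-0.04,-0.04,-0.12,0,0,-0.18],[0.65,-0.07,-0.05,-0.12,0,0,-0.36]]'
python3 -m pendant '[[0.65,0,0,0,0,0,-0.18],[0.65,0,0,0,0,0,-0.36],[0.65,0,0,0,0,0,-0.54],[0.65,0,0,0,0,0,-0.72],[0.65,0,0,0,0,0,-0.9]]'
python3 -m pendant '[[0.65,0,0,0,0,0,-0.18],[0.65,0,0,0,0,0,-0.25],[0.65,0,0,0,0,0,-0.25]]'
python3 - <<'E'
from h import *
im=env.get_image('wrist');i=im['image'];cv2.imwrite('pics/w6.png',i)
print(env.observe()['position'],totool([.5371,-.1362,.03]))
for r in env.trace('wrist','die1')[:9]:
    m=r['mask'].astype(np.uint8);p=onz(im,*r['bbox'][:2],.036);print(round(r['conf'],2),np.round(r['bbox']),p.round(3),totool(p).round(4))
E
```

```text
time_s: 12.92
position: [0.6096, -0.128, 0.0281]
tool_rot: [[0.37, 0.929, -0.004], [0.929, -0.37, 0.002], [0.0, -0.005, -1.0]]
ft_force: [-0.3, 0.4, 0.7]
grip_width: 0.0291
gripper_force: 35.3
time_s: 13.55
position: [0.5384, -0.1756, 0.154]
tool_rot: [[0.012, 1.0, 0.006], [1.0, -0.012, -0.003], [-0.003, 0.006, -1.0]]
ft_force: [2.0, -0.5, 0.1]
grip_width: 0.0555
gripper_force: 0.0
time_s: 14.18
position: [0.5385, -0.1753, 0.1511]
tool_rot: [[-0.775, 0.632, 0.001], [0.632, 0.775, -0.001], [-0.002, 0.0, -1.0]]
ft_force: [-0.4, -0.1, -0.4]
grip_width: 0.0557
gripper_force: 0.0
time_s: 14.55
position: [0.5385, -0.1753, 0.1509]
tool_rot: [[-0.904, 0.427, 0.001], [0.427, 0.904, -0.001], [-0.001, -0.0, -1.0]]
ft_force: [0.1, 0.6, 0.1]
grip_width: 0.0554
gripper_force: 0.0
[ 0.5384882  -0.17527193  0.15079653] [0.01808671 0.0347422  0.12077331]
0.97 [257. 211.  34.  44.] [ 0.558 -0.186  0.036] [-0.0223 -0.0018  0.1147]
0.81 [184.  77.  57.  52.] [ 0.438 -0.19   0.036] [ 0.0846 -0.0567  0.1146]
0.78 [ 83. 277.  42.  41.] [ 0.548 -0.356  0.036] [-0.0859 -0.1593  0.1147]
0.72 [  6. 160.  13.  31.] [ 0.432 -0.351  0.036] [ 0.0216 -0.2046  0.1146]
0.71 [257. 252.  36.  36.] [ 0.592 -0.203  0.036] [-0.0604 -0.0022  0.1147]
0.71 [184. 231.  37.  39.] [ 0.548 -0.251  0.036] [-0.0406 -0.0647  0.1147]
0.7 [235. 296.  35.  42.] [ 0.624 -0.241  0.036] [-0.1055 -0.0226  0.1147]
0.65 [108. 114.  52.  40.] [ 0.436 -0.257  0.036] [ 0.0572 -0.1179  0.1146]
```

View pics/w6.png

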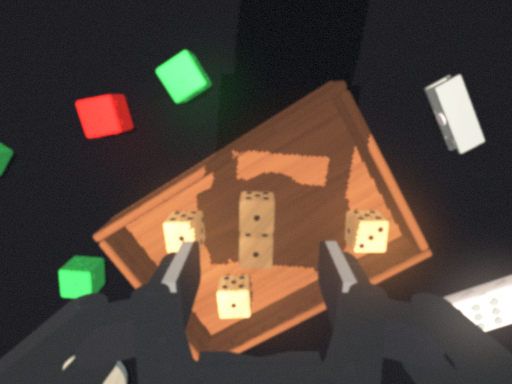

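A is at (370,238), and the row pair is at (257,217) and (256,251). Next C goes to its quarter, then the last die goes to the box centre.

```bash
python3 -m pendant '[[0.65,-0.027,-0.002,0.04,0,0,0],[0.65,-0.027,-0.002,0.09,0,0,0],[0.65,-0.027,-0.002,0.122,0,0,0],[0.65,-0.027,-0.002,0.122,0,0,0],[0,-0.027,-0.002,0.122,0,0,0]]'
python3 -m pendant '[[0,0,0,0,0,0,0],[0,0,0,0,0,0,0],[0,0,0,0,0,0,0],[0,0,0,-0.03,0,0,0],[0,0.04,0.032,-0.03,0,0,0]]'
python3 -m pendant '[[0,0.006,0.005,0.0,0,0,0],[0,0.006,0.005,0.027,0,0,0],[0,0.006,0.005,0.028,0,0,0],[0.48,0.006,0.005,0.028,0,0,0],[0.48,0.006,0.005,0.028,0,0,0]]'
python3 -m pendant '[[0.48,0,0,-0.06,0,0,0],[0.65,-0.039,-0.018,-0.06,0,0,0],[0.65,-0.078,-0.038,-0.06,0,0,0],[0.65,-0.078,-0.038,-0.03,0,0,0],[0.65,-0.078,-0.038,0.001,0,0,0]]'
python3 -m pendant '[[0.65,0,0,0,0,0,0],[0,0,0,0,0,0,0],[0,0,0,0,0,0,0],[0,0,0,0,0,0,0],[0,0,0,0,0,0,0]]'
python3 - <<'E'
from h import *
print(env.observe()['position'], totool([.584,-.191,.031]))
E
```

```text
time_s: 15.28
position: [0.5628, -0.1889, 0.0297]
tool_rot: [[-0.905, 0.426, 0.002], [0.426, 0.905, -0.001], [-0.003, -0.0, -1.0]]
ft_force: [-0.6, 0.4, 0.8]
grip_width: 0.0386
gripper_force: 0.0
time_s: 15.9
position: [0.5416, -0.1447, 0.0608]
tool_rot: [[-0.904, 0.428, 0.007], [0.428, 0.904, -0.004], [-0.008, -0.0, -1.0]]
ft_force: [0.7, 0.5, -0.4]
grip_width: 0.0285
gripper_force: 29.7
time_s: 16.52
position: [0.5365, -0.1357, 0.0308]
tool_rot: [[-0.905, 0.426, 0.001], [0.426, 0.905, -0.0], [-0.001, -0.0, -1.0]]
ft_force: [-0.3, 1.0, -0.7]
grip_width: 0.0411
gripper_force: 0.0
time_s: 17.15
position: [0.5908, -0.2037, 0.0289]
tool_rot: [[-0.905, 0.426, 0.001], [0.426, 0.905, -0.001], [-0.001, -0.0, -1.0]]
ft_force: [0.5, 0.9, 0.7]
grip_width: 0.0558
gripper_force: 0.0
time_s: 17.77
position: [0.5913, -0.2034, 0.031]
tool_rot: [[-0.905, 0.426, 0.003], [0.426, 0.905, -0.002], [-0.003, -0.0, -1.0]]
ft_force: [-0.9, 0.6, 7.1]
grip_width: 0.0285
gripper_force: 29.8
[ 0.59131696 -0.20338914  0.03104695] [1.18946949e-02 8.09611772e-03 5.81657068e-06]
```

```bash
python3 -m pendant '[[0,0,0,-0.015,0,0,0],[0,0.012,0.008,-0.015,0,0,0],[0,0.012,0.008,-0.002,0,0,0],[0,0.012,0.008,-0.002,0,0,0],[0.48,0.012,0.008,-0.002,0,0,0]]'
python3 -m pendant '[[0.48,0,0,0,0,0,0],[0.48,0,0,-0.06,0,0,0],[0.65,0.03,0,-0.12,0,0,0],[0.65,0.05,0,-0.17,0,0,0],[0.65,0.05,0,-0.17,0,0,0]]'
python3 - <<'E'
from h import *
im=env.get_image('wrist');i=im['image'];cv2.imwrite('pics/w7.png',i)
c=np.array([.584,-.191]);a=np.radians(6.9);R=np.array([[np.cos(a),-np.sin(a)],[np.sin(a),np.cos(a)]])
for r in env.trace('wrist','die1')[:9]:
    p=onz(im,*r['bbox'][:2],.035);print(round(r['conf'],2),np.round(r['bbox']),p.round(3),(R.T@(p[:2]-c)).round(3))
E
```

```text
time_s: 18.4
position: [0.5828, -0.1905, 0.0303]
tool_rot: [[-0.905, 0.426, -0.001], [0.426, 0.905, 0.001], [0.001, -0.0, -1.0]]
ft_force: [-1.0, 0.2, 0.1]
grip_width: 0.041
gripper_force: 0.0
time_s: 19.02
position: [0.5383, -0.1695, 0.2055]
tool_rot: [[-0.905, 0.426, 0.007], [0.426, 0.905, -0.004], [-0.008, -0.001, -1.0]]
ft_force: [0.8, -0.2, 0.2]
grip_width: 0.0555
gripper_force: 0.0
0.89 [346. 210.  34.  37.] [ 0.615 -0.107  0.035] [0.041 0.08 ]
0.86 [103. 251.  36.  35.] [ 0.549 -0.359  0.035] [-0.055 -0.163]
0.82 [ 23. 149.  45.  45.] [ 0.422 -0.369  0.035] [-0.182 -0.157]
0.75 [261. 213.  30.  37.] [ 0.58  -0.188  0.035] [-0.003  0.004]
0.64 [191. 211.  34.  33.] [ 0.548 -0.252  0.035] [-0.043 -0.056]
0.63 [290. 151.  34.  33.] [ 0.534 -0.135  0.035] [-0.042  0.062]
0.62 [125. 110.  45.  40.] [ 0.434 -0.26   0.035] [-0.158 -0.05 ]
0.57 [236. 269.  32.  38.] [ 0.628 -0.24   0.035] [ 0.038 -0.054]
0.55 [191.  79.  45.  43.] [ 0.436 -0.19   0.035] [-0.147  0.019]
```

View pics/w7.png

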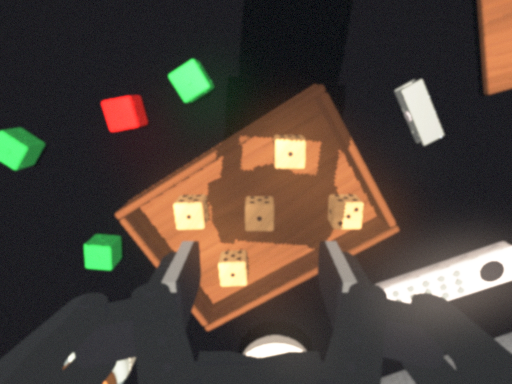

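The five dice lie flat and well spread, at (346,212), (290,153), (260,213), (190,213) and (234,268). Now I refine the box pose and get the lid pose.

```bash
cat >> h.py <<'E'
from scipy.optimize import minimize
from scipy.ndimage import map_coordinates
def fit(ims,rects,x0):
    """rects: (w,h,z). maximise image gradient along rectangle edges"""
    G=[]
    for im in ims:
        g=cv2.GaussianBlur(im['image'].astype(np.float32),(0,0),1.2)
        G.append(np.sqrt(sum((cv2.Sobel(g,cv2.CV_32F,a,1-a)**2).sum(2) for a in(0,1))))
    t=np.linspace(-.95,.95,60)
    def f(p):
        s=0;c,sn=np.cos(p[2]),np.sin(p[2])
        for im,g in zip(ims,G):
            P=np.array(im['pose'])
            for w,h,z in rects:
                q=np.concatenate([np.c_[t*w/2,0*t+k*h/2] for k in(-1,1)]+[np.c_[0*t+k*w/2,t*h/2] for k in(-1,1)])
                X=np.c_[p[0]+c*q[:,0]-sn*q[:,1],p[1]+sn*q[:,0]+c*q[:,1],0*q[:,0]+z]
                C=(X-P[:3,3])@P[:3,:3]
                u=im['cx']-im['fx']*C[:,0]/C[:,2];v=im['cy']+im['fy']*C[:,1]/C[:,2]
                s-=np.minimum(map_coordinates(g,[v,u],order=1),200).mean()
        return s
    best=None
    for dx in(-.006,0,.006):
        for dy in(-.006,0,.006):
            r=minimize(f,np.array(x0)+[dx,dy,0],method='Nelder-Mead',options=dict(initial_simplex=np.array(x0)+[dx,dy,0]+np.array([[0,0,0],[.004,0,0],[0,.004,0],[0,0,.04]])))
            if best is None or r.fun<best.fun:best=r
    return best
E
python3 - <<'E'
from h import *
w=env.get_image('wrist');t=env.get_image('top')
P=np.array([onz(w,*p,.048)[:2] for p in((117,214),(321,85),(398,229),(208,329))]);print(P.mean(0),cv2.minAreaRect(P.astype(np.float32)))
for n,ims in(('w',[w]),('t',[t])):
    r=fit(ims,[(.166,.236,.048)],[.584,-.191,np.radians(6.9)]);print('box',n,r.x[:2].round(4),np.degrees(r.x[2]).round(2),r.fun)
r=fit([t],[(.166,.236,.014)],[.509,.1935,np.radians(-9)]);print('lid',r.x[:2].round(4),np.degrees(r.x[2]).round(2),r.fun)
print(env.observe()['position'],totool([*r.x[:2],.2]))
E
```

```text
[ 0.57974642 -0.1901487 ] ((0.5798119306564331, -0.19017960131168365), (0.15879273414611816, 0.22617629170417786), 6.540012359619141)
box w [ 0.5818 -0.1932] 6.55 -165.10055541992188
box t [ 0.5856 -0.1909] 5.58 -101.37913513183594
lid [0.51  0.194] -8.96 -190.63584899902344
[ 0.53762058 -0.16930634  0.19955501] [1.79718856e-01 3.16956155e-01 9.86361886e-05]
```

```bash
python3 -m pendant '[[0.65,0.03,0.053,-0.01,0,0,0.18],[0.65,0.06,0.106,-0.02,0,0,0.36],[0.65,0.09,0.159,-0.03,0,0,0.54],[0.65,0.12,0.212,-0.03,0,0,0.72],[0.65,0.15,0.265,-0.03,0,0,0.9]]'
python3 -m pendant '[[0.65,0.04,0.006,0,0,0,0.18],[0.65,0.059,0.009,0,0,0,0.36],[0.65,0.059,0.009,0,0,0,0.38],[0.65,0.059,0.009,0,0,0,0.38]]'
python3 - <<'E'
from h import *
w=env.get_image('wrist');s=env.observe();T=np.array(s['tool_rot'])
print(s['position'],T.round(3),s['q'])
r=fit([w],[(.166,.236,.014)],[.51,.194,np.radians(-9)]);print('lid',r.x[:2].round(4),np.degrees(r.x[2]).round(2),r.fun)
print(totool([*r.x[:2],.035]), 'tool y ang',np.degrees(np.arctan2(T[1,1],T[0,1])))
print([(x['centre'],x['conf']) for x in env.tip_of('wrist','lid')])
E
```

```text
time_s: 19.85
position: [0.5164, 0.1192, 0.2297]
tool_rot: [[-0.263, 0.965, -0.002], [0.965, 0.263, 0.0], [0.001, -0.002, -1.0]]
ft_force: [0.9, 0.3, 0.2]
grip_width: 0.0555
gripper_force: 0.0
time_s: 20.35
position: [0.5097, 0.176, 0.2302]
tool_rot: [[0.106, 0.994, -0.002], [0.994, -0.106, -0.0], [-0.001, -0.002, -1.0]]
ft_force: [-0.0, -0.2, 1.2]
grip_width: 0.0552
gripper_force: 0.0
[0.50978072 0.17585604 0.23045173] [[ 0.107  0.994 -0.001]
 [ 0.994 -0.107 -0.   ]
 [-0.    -0.001 -1.   ]] [ 6.45293407e+00  2.06188924e+01  7.56422079e+01 -1.11920492e-02
  8.38044511e+01  1.25843290e+01]
lid [0.5081 0.1923] -9.73 -199.78573608398438
[ 0.0162791  -0.00324949  0.19544821] tool y ang -6.130194225006275
[([255.5, 147.3], 0.88)]
```

```bash
python3 -m pendant '[[0.65,0.016,-0.003,0.05,0,0,0.063],[0.65,0.016,-0.003,0.1,0,0,0.063],[0.65,0.016,-0.003,0.15,0,0,0.063],[0.65,0.016,-0.003,0.18,0,0,0.063],[0.65,0.016,-0.003,0.193,0,0,0.063]]' 70
python3 -m pendant '[[0.65,0,0,0,0,0,0],[0,0,0,0,0,0,0],[0,0,0,0,0,0,0],[0,0,0,0,0,0,0],[0,0,0,0,0,0,0]]'
python3 -m pendant '[[0,0,0,0,0,0,0],[0,0,0,-0.01,0,0,0],[0,0,0,-0.02,0,0,0],[0,0,0,-0.03,0,0,0],[0,0,0,-0.03,0,0,0]]'
python3 - <<'E'
from h import *
w=env.get_image('wrist');cv2.imwrite('pics/w8.png',w['image']);s=env.observe();T=np.array(s['tool_rot'])
print(s['position'],T.round(3),s['ft_force'],s['grip_width'],np.array(w['pose']).round(3).tolist())
E
```

```text
time_s: 21.08
position: [0.5079, 0.1922, 0.0366]
tool_rot: [[0.171, 0.985, -0.002], [0.985, -0.171, -0.0], [-0.001, -0.002, -1.0]]
ft_force: [-0.3, -0.6, -0.5]
grip_width: 0.0554
gripper_force: 0.0
time_s: 21.7
position: [0.5088, 0.193, 0.0394]
tool_rot: [[0.17, 0.985, 0.002], [0.985, -0.17, 0.0], [0.001, 0.002, -1.0]]
ft_force: [-1.3, -0.8, 7.1]
grip_width: 0.0149
gripper_force: 68.3
time_s: 22.32
position: [0.5087, 0.193, 0.069]
tool_rot: [[0.171, 0.985, 0.002], [0.985, -0.171, 0.0], [0.001, 0.002, -1.0]]
ft_force: [0.2, -0.6, -4.0]
grip_width: 0.0149
gripper_force: 68.8
[0.50835957 0.19298628 0.06841557] [[ 0.171  0.985  0.001]
 [ 0.985 -0.171  0.   ]
 [ 0.     0.001 -1.   ]] [-0.26564556 -0.68525145 -3.4617377 ] 0.014770757974976305 [[0.985, 0.163, 0.049, 0.522], [-0.17, 0.943, 0.287, 0.266], [0.001, -0.291, 0.957, 0.216], [0.0, 0.0, 0.0, 1.0]]
```

```bash
python3 - <<'E'
from h import *
for n in('scene','top'):
    im=env.get_image(n)
    for k,z,x0 in(('box',.048,[.583,-.191,np.radians(6.4)]),('lid',.0435,[.5085,.193,np.radians(-9.8)])):
        r=fit([im],[(.166,.236,z)],x0);print(n,k,r.x[:2].round(4),np.degrees(r.x[2]).round(2),r.fun)
E
```

```text
scene box [ 0.5855 -0.1954] 6.14 -200.0
scene lid [0.5099 0.1904] -7.78 -188.313720703125
top box [ 0.5865 -0.1928] 6.35 -198.45140075683594
top lid [0.5137 0.192 ] -12.24 -132.60301208496094
```

```bash
python3 -m pendant '[[0,0,0,-0.045,0,0,0],[0,-0.037,0.014,-0.05,0,0,0],[0,-0.08,0.03,-0.05,0,0,0],[0,-0.125,0.047,-0.05,0,0,0],[0,-0.17,0.065,-0.05,0,0,0]]'
python3 -m pendant '[[0,-0.045,0.017,0,0,0,-0.06],[0,-0.09,0.034,0,0,0,-0.12],[0,-0.135,0.051,0,0,0,-0.18],[0,-0.175,0.067,0,0,0,-0.24],[0,-0.197,0.075,0,0,0,-0.28]]'
python3 -m pendant '[[0,0,0,0,0,0,0],[0,0,0,0,0,0,0]]'
python3 - <<'E'
from h import *
s=env.observe();T=np.array(s['tool_rot'])
print(s['position'],T.round(4),totool([.5843,-.193,.0805]),np.degrees(np.arctan2(T[1,1],T[0,1])),s['ft_force'])
for n in('scene','top'):
    im=env.get_image(n)
    z=s['position'][2]-.0385+.014
    r=fit([im],[(.166,.236,z)],[.5843,-.193,np.radians(6.3)]);print(n,r.x[:2].round(4),np.degrees(r.x[2]).round(2),r.fun)
E
```

```text
time_s: 23.1
position: [0.5432, 0.0129, 0.1177]
tool_rot: [[0.171, 0.985, -0.001], [0.985, -0.171, 0.0], [0.0, -0.001, -1.0]]
ft_force: [0.2, -0.3, -3.1]
grip_width: 0.0148
gripper_force: 69.4
time_s: 23.72
position: [0.5835, -0.1947, 0.1173]
tool_rot: [[-0.108, 0.994, -0.001], [0.994, 0.108, 0.0], [0.0, -0.001, -1.0]]
ft_force: [0.6, 0.7, -3.7]
grip_width: 0.0149
gripper_force: 69.4
time_s: 23.98
position: [0.5832, -0.1918, 0.1176]
tool_rot: [[-0.108, 0.994, -0.001], [0.994, 0.108, 0.001], [0.001, -0.001, -1.0]]
ft_force: [-0.1, 0.5, -3.6]
grip_width: 0.0147
gripper_force: 69.4
[ 0.5832305  -0.19178443  0.11759752] [[-1.080e-01  9.941e-01 -1.100e-03]
 [ 9.941e-01  1.080e-01  9.000e-04]
 [ 1.000e-03 -1.000e-03 -1.000e+00]] [-0.00136293  0.00096832  0.03709517] 6.202312571202265 [-0.08290221  0.45950005 -3.63746823]
scene [ 0.5829 -0.1907] 6.39 -178.90682983398438
top [ 0.5832 -0.1908] 5.16 -97.37007141113281
```

```bash
python3 -m pendant '[[0,-0.0027,0.002,0.01,0,0,0],[0,-0.0027,0.002,0.02,0,0,0],[0,-0.0027,0.002,0.026,0,0,0],[0,-0.0027,0.002,0.028,0,0,0],[0,-0.0027,0.002,0.028,0,0,0]]'
python3 -m pendant '[[0,0,0,0.002,0,0,0],[0,0,0,0.004,0,0,0],[0,0,0,0.006,0,0,0],[0,0,0,0.008,0,0,0],[0,0,0,0.008,0,0,0]]'
python3 - <<'E'
from h import *
s=env.observe();print(s['position'],s['ft_force'],s['wrist_torque'])
im=env.get_image('scene')
for x in [im]:
    z=s['position'][2]-.0385+.014
    r=fit([im],[(.166,.236,z)],[.5853,-.194,np.radians(6.3)]);print(r.x[:2].round(4),np.degrees(r.x[2]).round(2),r.fun,z)
i=im['image'];c=proj(im,[.584,-.193,.05]).astype(int);x0,y0=max(c[0]-130,0),max(c[1]-100,0)
cv2.imwrite('pics/s1.png',cv2.resize(i[y0:y0+200,x0:x0+260],None,fx=3,fy=3))
E
```

```text
time_s: 24.7
position: [0.5859, -0.195, 0.0901]
tool_rot: [[-0.108, 0.994, 0.0], [0.994, 0.108, 0.0], [0.0, 0.0, -1.0]]
ft_force: [-0.6, -0.5, -3.2]
grip_width: 0.0148
gripper_force: 69.4
time_s: 25.32
position: [0.5858, -0.195, 0.0819]
tool_rot: [[-0.108, 0.994, -0.0], [0.994, 0.108, 0.0], [0.0, -0.0, -1.0]]
ft_force: [-0.3, -0.2, -3.7]
grip_width: 0.0149
gripper_force: 69.4
[ 0.58578569 -0.19497152  0.0818772 ] [-0.32921793 -0.1799749  -3.6535411 ] [-0.01164938  0.07359885 -0.00337152]
[ 0.5873 -0.1951] 7.11 -182.16624450683594 0.057377203119883
```

```bash
python3 -m pendant '[[0,0,0,0.001,0,0,0],[0,0,0,0.002,0,0,0],[0,0,0,0.003,0,0,0],[0,0,0,0.003,0,0,0]]'
```

```text
time_s: 25.88
position: [0.586, -0.1951, 0.0814]
tool_rot: [[-0.108, 0.994, 0.002], [0.994, 0.108, -0.001], [-0.001, 0.002, -1.0]]
ft_force: [-5.4, 2.7, 13.8]
grip_width: 0.0148
gripper_force: 71.6
```

Contact came at the expected home height. Now I ease off, release, back away and check.

```bash
python3 -m pendant '[[0,0,0,-0.002,0,0,0],[0,0,0,-0.002,0,0,0],[0.4,0,0,-0.002,0,0,0],[0.4,0,0,-0.002,0,0,0],[0.4,0,0,-0.003,0,0,0]]'
python3 -m pendant '[[0.5,0,0,-0.03,0,0,0],[0.5,0,0,-0.08,0,0,0],[0.5,0,0,-0.13,0,0,0],[0.5,0.05,0,-0.15,0,0,0],[0.5,0.1,0,-0.15,0,0,0]]'
python3 -m pendant '[[0.5,0.05,0,0,0,0,0],[0.5,0.1,0,0,0,0,0],[0.5,0.15,0,0,0,0,0],[0.5,0.2,0,0,0,0,0],[0.5,0.2,0,0,0,0,0]]'
python3 - <<'E'
from h import *
for n in('scene','top'):
    im=env.get_image(n)
    r=fit([im],[(.166,.236,.056)],[.585,-.193,np.radians(6.3)]);print(n,r.x[:2].round(4),np.degrees(r.x[2]).round(2),r.fun)
    r=fit([im],[(.166,.236,.048)],[.585,-.193,np.radians(6.3)]);print(n,r.x[:2].round(4),np.degrees(r.x[2]).round(2),r.fun)
    if n=='scene':
        i=im['image'];c=proj(im,[.584,-.193,.05]).astype(int);x0,y0=max(c[0]-130,0),max(c[1]-100,0)
        cv2.imwrite('pics/s2.png',cv2.resize(i[y0:y0+200,x0:x0+260],None,fx=3,fy=3))
E
```

```text
time_s: 26.5
position: [0.5859, -0.195, 0.082]
tool_rot: [[-0.108, 0.994, -0.0], [0.994, 0.108, 0.0], [0.0, -0.0, -1.0]]
ft_force: [0.0, -0.2, 0.7]
grip_width: 0.0343
gripper_force: 0.0
time_s: 27.12
position: [0.5754, -0.0949, 0.234]
tool_rot: [[-0.107, 0.994, 0.004], [0.994, 0.107, -0.001], [-0.002, 0.004, -1.0]]
ft_force: [-0.2, 0.6, 0.1]
grip_width: 0.0425
gripper_force: 0.0
time_s: 27.75
position: [0.5527, 0.1061, 0.2323]
tool_rot: [[-0.113, 0.994, 0.0], [0.994, 0.113, 0.0], [0.0, 0.0, -1.0]]
ft_force: [0.4, -0.0, 0.3]
grip_width: 0.0424
gripper_force: 0.0
scene [ 0.5869 -0.1982] 5.88 -200.0
scene [ 0.579 -0.195] 6.3 -200.0
top [ 0.588  -0.1934] 6.28 -199.7581024169922
top [ 0.5889 -0.1948] 6.3 -199.62742614746094
```

View pics/s2.png

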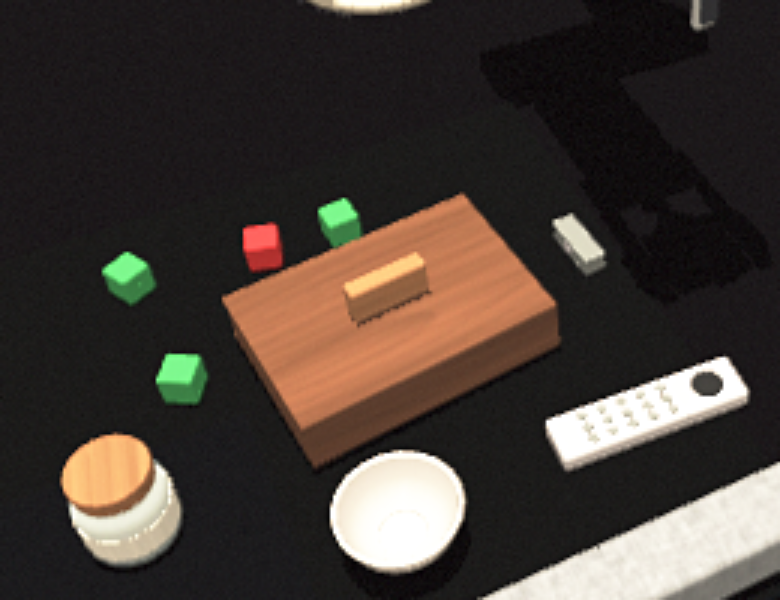

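The lid sits flush and square on the box at (390,320), and the bystanders have not moved. I hand the job in.

```bash
python3 -c "
from rig import env
print(env.close_job())"
```

```text
the job is handed in; nothing more can be done
None
```

I spread the five dice flat over the box floor, one in each quarter and one in the centre, lowered the lid until it sat square and fully home, and handed the job in at about 28 s; one die slipped from the grip and dropped to the box floor while I unstacked the heap, and I placed it again before the lid went on.

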